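# Pull the round knob off the gas hob

## Task

Take the puller, hook its two prongs under the head of the round disc knob on the gas hob (not the two bar-shaped knobs) and pull straight up until the knob pops off its spindle. Carry the knob on the puller to the bamboo trivet, stand the puller upright there with the knob still between its prongs, and let go. Do not touch the knob with the fingers.

Things in the scene. Friction and masses are not known exactly. Their poses are not given: they have to be found in the camera images.
- puller: C-shaped steel puller, sizes in mm, 180 g, on a flat foot 5 thick. Origin: underside of foot, below the handle; z up, x where the two prongs point. Prongs 12 wide, slot between them 32 wide, from x -20 to +32, flared tips to +43 (68 over both). Back post x -46 to -38; arm 59 to 67 up spans over the knob's head. Wooden handle over the origin, 67 to 117 up, 26 along x, 16 along y (grip across y)
- round_knob: Sizes in mm. Steel knob with round disc head on one of the hob's three spindles (the other two knobs have 50 x 15 bar heads). About 60 g, snug: about 4 to 10 N straight up, free after 18 mm. Origin: centre of the stem's underside, on the hob's plate while seated; z up. Stem 22 diameter, 26 long; head on it 54 diameter, 14 thick, so a gap 26 high runs under the head
- hob: Black two-ring gas hob, fixed, sizes in mm: plate 290 wide (y), 500 long (x), 12 thick. Origin: counter level under the middle knob; x points from knobs to rings, away from the robot. Knobs in a row at x 0, y -90, 0, 90, tops up to 56 above the counter; front edge at x -55, free space before it, so prongs go in along +x. Ring grids from x 62, 50 high
- trivet: Square bamboo trivet, fixed, 180 x 180 x 10 mm, flat on the counter on the other side of the hob from the puller. Origin: centre of its underside, at counter level; x and y along its sides, z up
Not all that is in view belongs to the job. What is shaped like the puller but green is not meant. Leave any green look-alike of the round_knob alone.

How it is judged:
By the outcome, as a careful person would: the job done as asked, in the order asked, and still so for the second after the job is handed in, with the robot touching nothing.
It also fails if it takes over 64 s, if anything falls off the work surface, if the arm or the gripper's body presses on something with over 40 N, if the wrist force passes 120 N, or if a joint passes its speed limit or range.

## Robot

A 7-joint arm with a two-finger parallel gripper is mounted at the origin on the work surface. World frame = base frame: x ahead of the robot, y to its left, z up, the work surface at z = 0. Lengths are in m, angles in rad, forces in N, time in s.
With the tool pointing down it reaches from about 0.4 to 0.85 m from the base axis. Payload 10.4 kg.
Tool frame: the origin (TCP) lies on the centre line of the jaws, within the pads' length; the fingertips stand 8 mm ahead of it and the grasp point (between the pads) lies 11 mm behind it (r.finger_overhang is the distance from the TCP to the fingertips, in m); z points along the fingers, y is the line along which they close (so a half turn about z gives the same grasp; the last joint's range is limited). The gripper opens to 87 mm and grips with 3 to 60 N. Pads are 19 mm wide; open, the fingers measure 117 mm over their backs; the gripper's body (75 mm by 190 mm) begins 51 mm behind the grasp point.
Start: joints at [-1.214, 0.332, -0.065, 1.46, 0.022, 1.35, -0.088], TCP at [0.232, 0.58, 0.231] pointing down, gripper open.
Joint ranges: [-2.6, 2.6], [-0.5, 2.12], [-1.47, 1.34], [0.16, 2.42], [-1.27, 4.41], [0.06, 2.06], [-2.6, 2.6]. Speed limits (rad/s): [2.22, 2.22, 2.79, 2.79, 3.14, 3.14, 3.14].

## Interface

Orientations are given as a unit quaternion [x, y, z, w].
In Python, from bench import r, vision gives the robot as it stands.
- The arm moves only by the tool drive_tool, never from a script. Its argument "series" is a list of rows, each a list of 2 entries, a list of its own where there are three numbers: the shift along the world's x, y, z in cm, then the turn about the world's z in degrees. A call has exactly 10 rows; each row shifts and turns the commanded pose from where the row before left it; what a row does not reach is not made up. A row lasts 1/8 s, in which the tool goes at most 62.5 mm and 10.7 degrees, less where a joint would pass 70% of its speed; a pose out of reach is approached as far as the arm can. A call with a gripper value outside its range is refused whole. "hand" is the closure, from 0 (fully open) to 1 (shut), set as the call begins (left out, the last holds). The fingers move at their own pace and stop on an object; "newtons" is the grip in N (left out, the last holds). Time passes only in rows, so rows that do not move let the fingers close, or fill a call up. It gives the time, the measured TCP pose, the force, the opening and the grip force at its end, in the units of the state.
- r.read_state(): the state, without advancing time (a new reading comes with each control period).
- vision.camera(name): name is "side" or "top" or "wrist"; returns a dict with "color" (384x512x3 uint8, red, green, blue), "intrinsics" (3x3 intrinsics, pixels), "R" (3x3) and "t" (3): a world point X has camera coordinates R X + t; the wrist camera has in their place "mount" (4x4, takes a point from camera to tool coordinates, whose origin is the TCP and whose axes are the flange's). Camera axes: x right, y down, z forward; pixel columns grow to the right and rows downward; lengths in m; the calibration is good to about 2 mm. A picture is of the moment at which its call begins: read the wrist's pose just before it. There is no depth.
- r.close_job(): hands the job in; it is judged then, once.
The state is a dict: "time": time; "joint_positions": joint angles; "joint_vel": joint speeds; "joint_torque": joint torques, N m; "ee_pos": TCP position; "eef_rot": TCP orientation; "ft_force": force on the tool from outside, world axes, zero at the start; "torque": the same for the moment, N m; "width": finger opening in m; "grip_force": force on a finger pad.
Only numpy, scipy, OpenCV 4.12 (cv2) and the standard library are available. Lean on these libraries where they do the work, as an engineer would, in place of code of your own. Each camera call takes 0.05 s, during which the arm holds its last target. There are 200 camera calls.

## Working session

There is one attempt and no reset: what is moved stays moved. The work goes in short steps, Python scripts to look and compute and a tool call to move; the robot and the scene stay as the last step left them, time stands still between calls to the robot, and variables do not carry over. Pictures are saved under pics/ and viewed, at most 10 in all, crops included, and the job is handed in when it is done.

Besides the shell and the picture viewer there is one more tool, called after "Emit:" as name(argument=value, ...), one argument or row to a line, values as JSON. drive_tool: Moves the arm, as the interface text tells. Its arguments: {"type":"object","properties":{"series":{"type":"array"},"hand":{"type":"number"},"newtons":{"type":"number"}},"required":["series"]}

```bash
mkdir -p pics && cat > h.py <<'E'
from bench import r, vision
import numpy as np, cv2, json
def snap(n,f):
    s=r.read_state(); c=vision.camera(n); cv2.imwrite(f'pics/{f}.png',c['color'][:,:,::-1])
    if 'mount' in c:
        from scipy.spatial.transform import Rotation as Ro
        T=np.eye(4); T[:3,:3]=Ro.from_quat(s['eef_rot']).as_matrix(); T[:3,3]=s['ee_pos']
        M=np.linalg.inv(T@np.array(c['mount'])); c['R']=M[:3,:3]; c['t']=M[:3,3]
    np.savez(f'pics/{f}.npz',K=c['intrinsics'],R=c['R'],t=c['t'])
def px2w(f,u,v,z):
    d=np.load(f'pics/{f}.npz'); R,t=d['R'],d['t']
    ray=R.T@np.linalg.inv(d['K'])@[u,v,1]; C=-R.T@t
    return C+ray*(z-C[2])/ray[2]
def w2px(f,X):
    d=np.load(f'pics/{f}.npz'); p=d['K']@(d['R']@np.array(X)+d['t']); return p[:2]/p[2]
E
python3 - <<'E'
from h import *
snap('top','top0'); snap('side','side0')
a=cv2.imread('pics/top0.png');b=cv2.imread('pics/side0.png')
for f in('top0','side0'):
    d=np.load(f'pics/{f}.npz');print(-d['R'].T@d['t'])
s=r.read_state();print(s['ee_pos'],s['eef_rot'],s['time'],s['width'])
E
```

```text
[0.29386035 0.07579413 1.47499906]
[-0.15782855 -0.79139113  0.97683341]
[0.23160024 0.58013416 0.22984597] [ 1.88734266e-01  9.82027989e-01 -6.33519528e-04 -6.98093230e-05] 0.1 0.08713798349765368
```

View pics/top0.png

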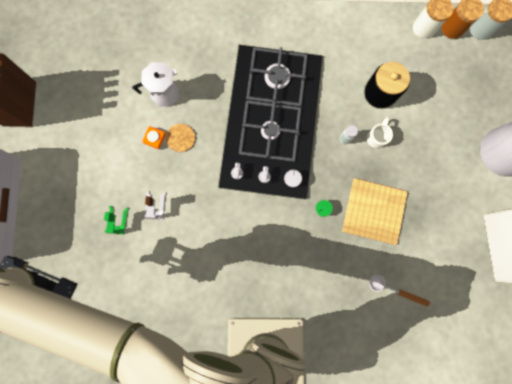

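View pics/side0.png

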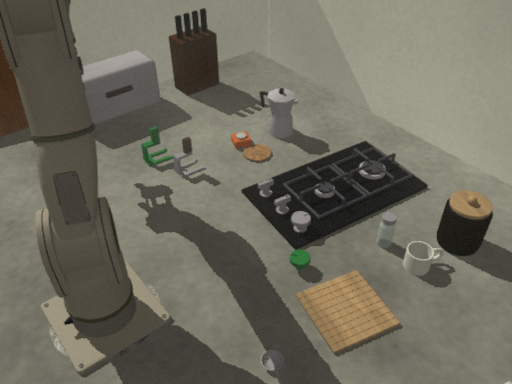

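The top view shows the hob with the round knob at about (292,178), the trivet centred near (376,211), the steel puller near (154,205) and its green double near (116,220). I'll zoom in on the puller.

```bash
python3 - <<'E'
from h import *
a=cv2.imread('pics/top0.png')[180:240,95:175];b=cv2.imread('pics/side0.png')[120:190,135:215]
cv2.imwrite('pics/c0.png',np.hstack([cv2.resize(a,(400,350),interpolation=2),cv2.resize(b,(400,350),interpolation=2)]))
P=lambda u,v,z:px2w('top0',u,v,z)[:2]
h=np.array([P(u,v,.012) for u,v in[(239,45),(323,54),(307,197),(219,188)]])
print('hob',h,np.linalg.norm(np.diff(h,axis=0),axis=1))
for e in(h[0]-h[3],h[1]-h[2]):print('yaw',np.degrees(np.arctan2(e[1],e[0])))
t=np.array([P(u,v,.010) for u,v in[(356,179),(408,190),(398,243),(343,233)]])
print('triv',t.mean(0),np.linalg.norm(np.diff(t,axis=0),axis=1),t)
print('knob',P(292.5,177.5,.05))
print('puller',P(149,199,.117))
E
```

```text
hob [[ 1.0171731   0.09469995]
 [ 0.9902216  -0.19240423]
 [ 0.49676341 -0.13237591]
 [ 0.52276784  0.15269671]] [0.28836642 0.49709595 0.28625624]
yaw -6.690568829419909
yaw -6.9358517668692015
triv [ 0.45399469 -0.35723178] [0.17330756 0.17698013 0.17896292] [[ 0.55836564 -0.2940937 ]
 [ 0.52402419 -0.46396476]
 [ 0.35170076 -0.4236336 ]
 [ 0.38188819 -0.24723505]]
knob [ 0.55339763 -0.08147683]
puller [0.47063089 0.35465228]
```

View pics/c0.png

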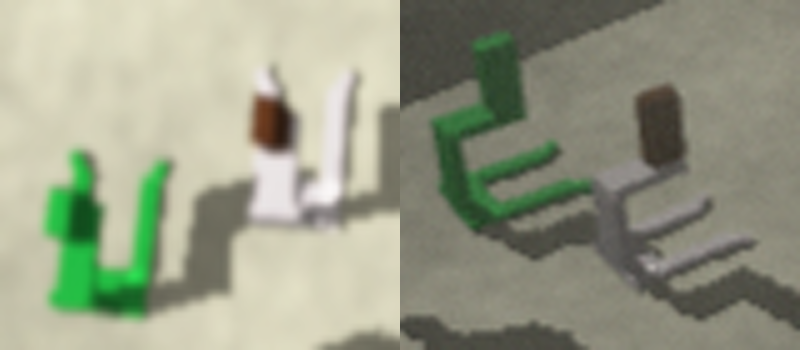

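Emit:
drive_tool(
  series=[
    [[3,-2.8,0.6],2],
    [[3,-2.8,0.6],2],
    [[3,-2.8,0.6],2],
    [[3,-2.8,0.6],2],
    [[3,-2.8,0.6],2],
    [[3,-2.8,0.6],2],
    [[3,-2.8,0.6],2],
    [[2,-2.8,0.6],1],
    [[0,0,0],0],
    [[0,0,0],0],
  ],
  hand=0,
)

```text
time: 1.35
ee_pos: [0.461, 0.357, 0.2782]
eef_rot: [0.059, 0.998, -0.0, -0.0]
ft_force: [-0.1, -0.0, -0.6]
width: 0.087
grip_force: 0.0
```

```bash
python3 - <<'E'
from h import *
snap('wrist','w1');s=r.read_state();print(s['ee_pos'],s['eef_rot'],s['time'],w2px('w1',[.47,.355,.117]))
E
```

```text
[0.46073961 0.35744043 0.27812646] [ 5.82215386e-02  9.98303586e-01 -3.05098178e-05 -4.48302829e-04] 1.4 [254.35976517 182.15636263]
```

View pics/w1.png

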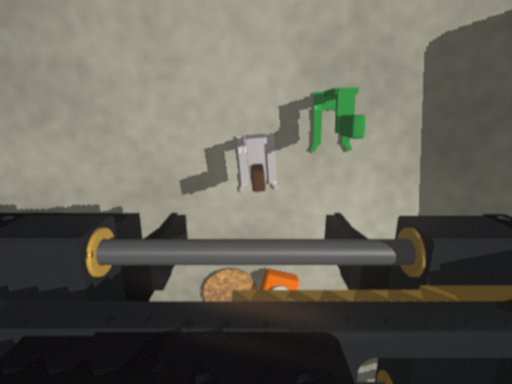

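```bash
python3 - <<'E'
from h import *
a=cv2.imread('pics/w1.png')[125:200,220:295]
cv2.imwrite('pics/c1.png',cv2.resize(a,(600,600),interpolation=2))
E
```

```text
(no output)
```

View pics/c1.png

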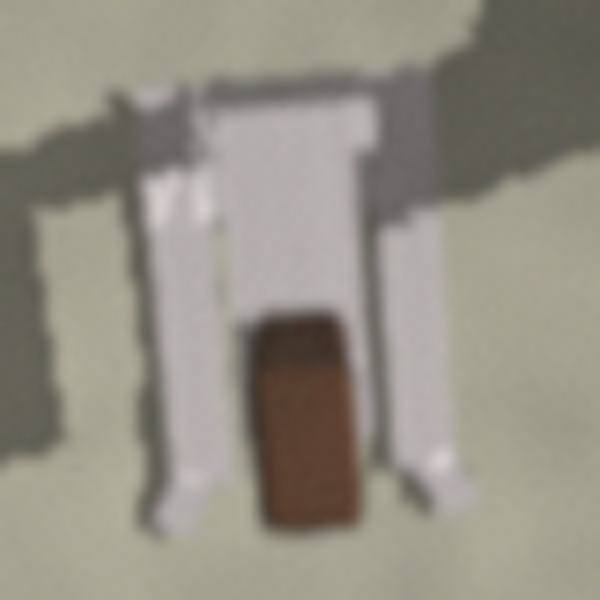

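```bash
python3 - <<'E'
from h import *
from scipy.optimize import least_squares
q=lambda u,v:((u+.5)/8-.5+220,(v+.5)/8-.5+125)
pts=[((265,370),(-13,8,117)),((350,365),(-13,-8,117)),((358,522),(13,-8,117)),((270,528),(13,8,117)),((160,525),(43,34,5)),((472,500),(43,-34,5))]
s=None
for sg in(1,-1):
  def f(p):
    c,n=np.cos(p[2]),np.sin(p[2]);o=[]
    for (u,v),(x,y,z) in pts:
        y*=sg;x/=1e3;y/=1e3
        o+=list(w2px('w1',[p[0]+c*x-n*y,p[1]+n*x+c*y,z/1e3])-q(u,v))
    return o
  R=least_squares(f,[.46,.355,-.1]);print(sg,R.x[:2],np.degrees(R.x[2]),R.cost,np.round(R.fun,1))
t=r.read_state()['eef_rot'];print(np.degrees(2*np.arctan2(t[1],t[0]))-180)
E
```

```text
1 [0.4684816  0.36034475] -6.0124813113253195 1970.791513255342 [ 12.9  -1.4 -11.6  -0.6 -12.2   1.3  12.3   0.5  39.8  -0.5 -41.7   3.1]
-1 [0.46810025 0.35991584] -3.031562459993704 10.572838119382975 [-1.9 -1.2  1.3 -1.4  1.5  0.6 -1.1  0.6 -1.6  0.8  1.9  1.3]
-6.675472544056333
```

Emit:
drive_tool(
  series=[
    [[0.7,0.3,-3],2],
    [[0,0,-3],2],
    [[0,0,-3],0],
    [[0,0,-3],0],
    [[0,0,-3],0],
    [[0,0,-2.7],0],
    [[0,0,-1],0],
    [[0,0,-1],0],
    [[0,0,0],0],
    [[0,0,0],0],
  ],
)

```text
time: 2.65
ee_pos: [0.4691, 0.3599, 0.0825]
eef_rot: [0.024, 1.0, 0.001, 0.0]
ft_force: [0.3, 0.5, -0.1]
width: 0.0869
grip_force: 0.0
```

```bash
python3 - <<'E'
from h import *
from scipy.optimize import minimize
def cyl(x,y,r,z0,z1):
    a=np.linspace(0,2*np.pi,48)
    return [(x+r*np.cos(t),y+r*np.sin(t),z) for t in a for z in(z0,z1)]
S=8
def sil(f,x,y,u0,v0,n):
    m=np.zeros((n*S,n*S),np.uint8)
    for r_,z0,z1 in((.027,.038,.052),(.011,.012,.038)):
        P=np.array([w2px(f,X) for X in cyl(x,y,r_,z0,z1)])
        P=(P-[u0,v0]+.5)*S
        cv2.fillConvexPoly(m,cv2.convexHull(P.astype(np.int32)),255)
    return cv2.resize(m,(n,n),interpolation=cv2.INTER_AREA)/255.
D={}
for f in('top0','side0'):
    u,v=w2px(f,[.5535,-.083,.045]).astype(int)-18
    g=cv2.imread(f'pics/{f}.png',0)[v:v+36,u:u+36].astype(float)
    D[f]=(u,v,g)
# score: normalized correlation of silhouette with gray near it
def cost(p,fs):
    c=0
    for f in fs:
        u,v,g=D[f];m=sil(f,p[0],p[1],u,v,36)
        w=cv2.dilate(sil(f,.5535,-.083,u,v,36),np.ones((9,9)))>0
        c-=np.corrcoef(g[w],m[w])[0,1]
    return c
for fs in(['top0'],['side0'],['top0','side0']):
    R=minimize(cost,[.5535,-.083],args=(fs,),method='Nelder-Mead',options=dict(initial_simplex=[[.5535,-.083],[.5585,-.083],[.5535,-.078]],xatol=1e-4))
    print(fs,R.x,R.fun)
E
```

```text
['top0'] [ 0.5526646  -0.08202695] -0.9826381008925921
['side0'] [ 0.55238989 -0.08516395] -0.8487203878165133
['top0', 'side0'] [ 0.55270938 -0.0834198 ] -1.812052846718745
```

Emit:
drive_tool(
  series=[
    [[0,0,-0.1],0],
    [[0,0,0],0],
    [[0,0,0],0],
    [[0,0,0],0],
    [[0,0,0],0],
    [[0,0,0],0],
    [[0,0,0],0],
    [[0,0,0],0],
    [[0,0,0],0],
    [[0,0,0],0],
  ],
  hand=1,
  newtons=50,
)

```text
time: 3.9
ee_pos: [0.4687, 0.3594, 0.0805]
eef_rot: [0.024, 1.0, -0.0, -0.0]
ft_force: [-0.7, 0.2, -0.8]
width: 0.0158
grip_force: 50.0
```

Emit:
drive_tool(
  series=[
    [[0,0,2],0],
    [[0,0,4],0],
    [[0,0,4],0],
    [[0,-2,2],0],
    [[0,-4,0],0],
    [[0,-5,0],0],
    [[-0.5,-5,0],-1],
    [[-0.5,-5,0],-1],
    [[-0.5,-5,0],-1],
    [[0,-5,0],-1],
  ],
)

```text
time: 5.15
ee_pos: [0.4531, 0.0479, 0.2006]
eef_rot: [0.059, 0.998, 0.0, 0.0]
ft_force: [0.6, -0.2, -1.4]
width: 0.0157
grip_force: 50.0
```

Emit:
drive_tool(
  series=[
    [[0,-5,0],0],
    [[0,-4,0],0],
    [[0,-2,0],0],
    [[0,-1,-2],0],
    [[0,0,-3],0],
    [[0,0,-2],0],
    [[0,0,-1],0],
    [[0,0,0],0],
    [[0,0,0],0],
    [[0,0,0],0],
  ],
)

```text
time: 6.4
ee_pos: [0.4542, -0.0705, 0.1213]
eef_rot: [0.059, 0.998, 0.0, 0.001]
ft_force: [-0.3, -0.1, -1.7]
width: 0.0161
grip_force: 50.0
```

```bash
python3 - <<'E'
from h import *
snap('side','s2');snap('top','t2');snap('wrist','w2');s=r.read_state();print(s['ee_pos'],s['eef_rot'],s['ft_force'],s['width'])
c=lambda f,x,y:cv2.resize(cv2.imread(f'pics/{f}.png')[y:y+100,x:x+100],(400,400),interpolation=2)
u,v=w2px('s2',[.5,-.08,.06]).astype(int);a=c('s2',u-50,v-50)
cv2.imwrite('pics/m2.png',np.hstack([a,cv2.resize(cv2.imread('pics/w2.png')[:,56:456],(400,400))]))
E
```

```text
[ 0.45391893 -0.07049443  0.12093127] [5.89474920e-02 9.98261030e-01 1.21155537e-04 3.08168538e-04] [-0.35221538  0.0145422  -2.95133346] 0.01562367008009076
```

View pics/m2.png

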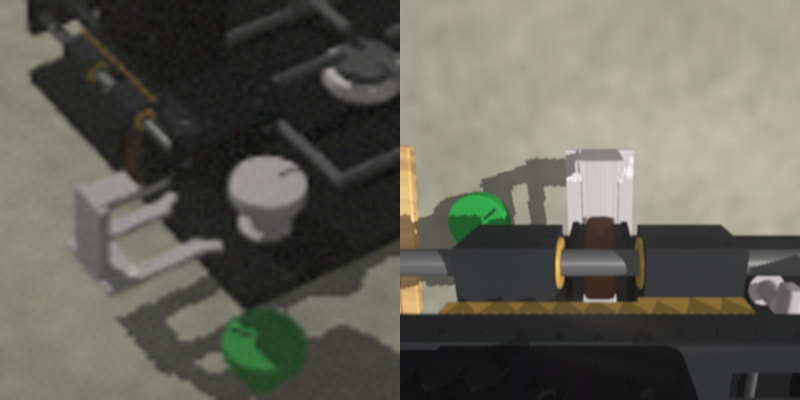

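Emit:
drive_tool(
  series=[
    [[0,0,-0.7],0],
    [[0,0,-0.7],0],
    [[0,0,-0.3],0],
    [[0,0,0],0],
    [[0.5,-0.08,0],0],
    [[1,-0.13,0],0],
    [[1,-0.13,0],0],
    [[1,-0.13,0],0],
    [[0.5,-0.06,0],0],
    [[0,0,0],0],
  ],
)

```text
time: 7.8
ee_pos: [0.4939, -0.0759, 0.1034]
eef_rot: [0.059, 0.998, -0.0, -0.0]
ft_force: [-0.6, 0.7, -1.5]
width: 0.0158
grip_force: 50.0
```

```bash
python3 - <<'E'
from h import *
snap('side','s3');s=r.read_state();print(s['ee_pos'],s['eef_rot'],s['ft_force'],s['torque'])
u,v=w2px('s3',[.53,-.08,.04]).astype(int)
cv2.imwrite('pics/m3.png',cv2.resize(cv2.imread('pics/s3.png')[v-35:v+35,u-45:u+45],(765,595),interpolation=2))
E
```

```text
[ 0.49356669 -0.07589673  0.10340984] [ 5.90326506e-02  9.98256017e-01 -3.99362938e-05 -2.64298302e-04] [-0.02019662  0.45883667 -2.52480409] [ 0.00486066 -0.04392774 -0.04773807]
```

View pics/m3.png

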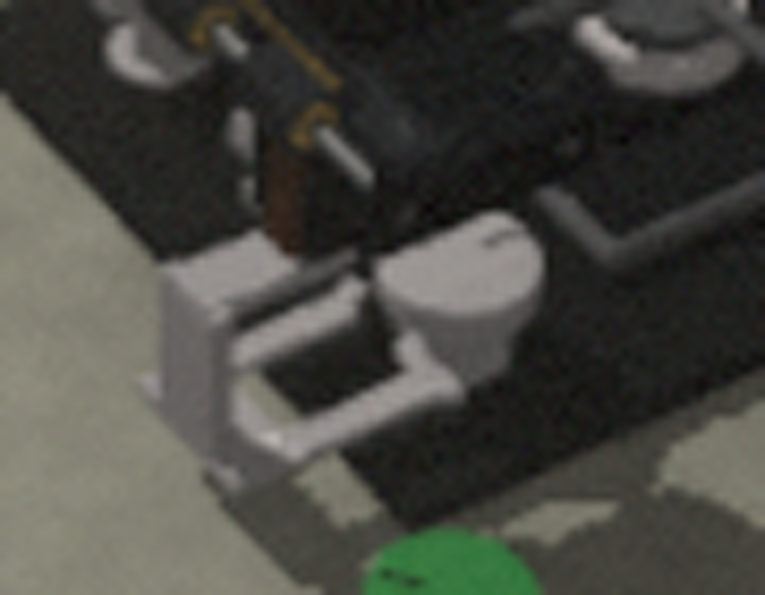

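The prongs are at head-underside height, straddling the stem, and no contact force shows. I'll drive the rest of the way in.

Emit:
drive_tool(
  series=[
    [[0.5,-0.06,0],0],
    [[1,-0.12,0],0],
    [[1,-0.12,0],0],
    [[1,-0.12,0],0],
    [[1,-0.12,0],0],
    [[1,-0.12,0],0],
    [[0.4,-0.05,0],0],
    [[0,0,0],0],
    [[0,0,0],0],
    [[0,0,0],0],
  ],
)

```text
time: 9.1
ee_pos: [0.5525, -0.0829, 0.1037]
eef_rot: [0.059, 0.998, 0.0, -0.0]
ft_force: [-0.8, -0.1, -1.2]
width: 0.0155
grip_force: 50.0
```

Emit:
drive_tool(
  series=[
    [[0,0,0.4],0],
    [[0,0,0.4],0],
    [[0,0,0.3],0],
    [[0,0,0.3],0],
    [[0,0,0.3],0],
    [[0,0,0.3],0],
    [[0,0,0],0],
    [[0,0,0],0],
    [[0,0,0],0],
    [[0,0,0],0],
  ],
)

```text
time: 10.35
ee_pos: [0.5528, -0.0829, 0.1237]
eef_rot: [0.059, 0.998, 0.0, 0.0]
ft_force: [-0.7, -0.5, -1.8]
width: 0.0159
grip_force: 50.0
```

Emit:
drive_tool(
  series=[
    [[0,0,0.2],0],
    [[0,0,0.2],0],
    [[0,0,0.2],0],
    [[0,0,0.2],0],
    [[0,0,0.2],0],
    [[0,0,0],0],
    [[0,0,0],0],
    [[0,0,0],0],
    [[0,0,0],0],
    [[0,0,0],0],
  ],
)

```text
time: 11.6
ee_pos: [0.5527, -0.0829, 0.1335]
eef_rot: [0.059, 0.998, 0.0, -0.0]
ft_force: [-0.1, 0.1, -2.4]
width: 0.016
grip_force: 50.0
```

```bash
python3 - <<'E'
from h import *
snap('side','s4');s=r.read_state();print(s['ee_pos'],s['ft_force'],s['torque'])
u,v=w2px('s4',[.54,-.08,.05]).astype(int)
cv2.imwrite('pics/m4.png',cv2.resize(cv2.imread('pics/s4.png')[v-35:v+35,u-45:u+45],(765,595),interpolation=2))
E
```

```text
[ 0.55266985 -0.08293072  0.13354823] [-0.5651921  -0.56921025 -2.43451973] [ 0.04704866 -0.10834399  0.00638953]
```

View pics/m4.png

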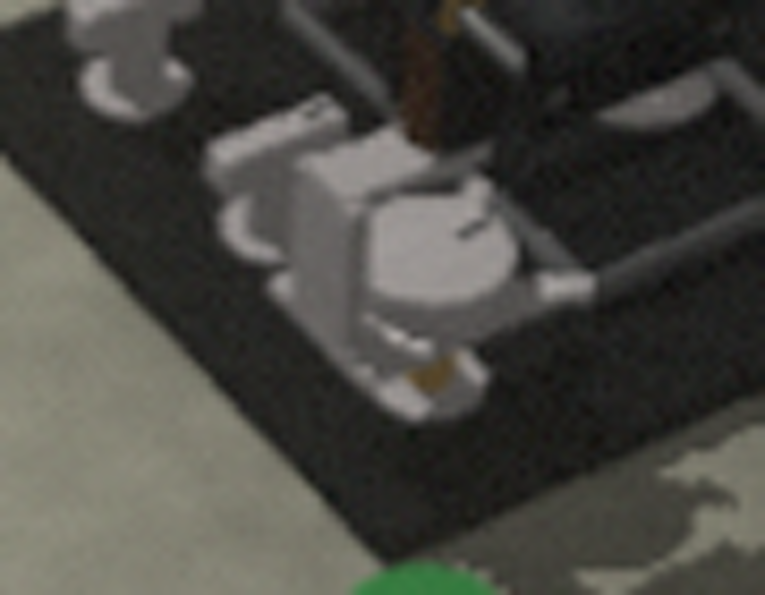

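Emit:
drive_tool(
  series=[
    [[0,0,0.3],0],
    [[0,0,0.7],0],
    [[0,0,1],0],
    [[0,0,1],0],
    [[0,0,1],0],
    [[0,0,1],0],
    [[0,0,0.7],0],
    [[0,0,0.3],0],
    [[0,0,0],0],
    [[0,0,0],0],
  ],
)

```text
time: 12.9
ee_pos: [0.5525, -0.0829, 0.1932]
eef_rot: [0.059, 0.998, -0.0, -0.0]
ft_force: [-0.7, -0.4, -1.9]
width: 0.0159
grip_force: 50.0
```

Emit:
drive_tool(
  series=[
    [[-0.1,-0.3,0],0],
    [[-0.2,-0.7,0],0],
    [[-0.4,-1.1,0],0],
    [[-0.5,-1.5,0],0],
    [[-0.6,-1.8,0],0],
    [[-0.7,-1.9,0],0],
    [[-0.7,-1.9,0],0],
    [[-0.7,-1.9,0],0],
    [[-0.7,-1.9,0],0],
    [[-0.7,-1.9,0],0],
  ],
)

```text
time: 14.15
ee_pos: [0.4988, -0.2336, 0.1937]
eef_rot: [0.059, 0.998, 0.0, 0.0]
ft_force: [-0.1, 0.5, -2.9]
width: 0.0162
grip_force: 50.0
```

Emit:
drive_tool(
  series=[
    [[-0.7,-1.9,0],0],
    [[-0.7,-1.9,0],0],
    [[-0.7,-1.9,0],0],
    [[-0.7,-1.9,0],0],
    [[-0.6,-1.7,0],0],
    [[-0.5,-1.3,0],0],
    [[-0.4,-0.9,0],0],
    [[-0.3,-0.5,0],0],
    [[-0.2,-0.3,0],0],
    [[0,0,0],0],
  ],
)

```text
time: 15.4
ee_pos: [0.4517, -0.3548, 0.1936]
eef_rot: [0.059, 0.998, 0.0, 0.0]
ft_force: [0.1, 0.5, -2.6]
width: 0.0159
grip_force: 50.0
```

```bash
python3 - <<'E'
from h import *
snap('side','s5');s=r.read_state();print(s['ee_pos'],s['ft_force'],s['torque'])
u,v=w2px('s5',[.46,-.35,.1]).astype(int)
cv2.imwrite('pics/m5.png',cv2.resize(cv2.imread('pics/s5.png')[v-60:v+60,max(u-80,0):u+80],(800,600),interpolation=2))
E
```

```text
[ 0.45190371 -0.35456086  0.19357353] [-0.05259085 -0.88032916 -1.80321048] [ 0.02419653 -0.02372507  0.01319834]
```

View pics/m5.png

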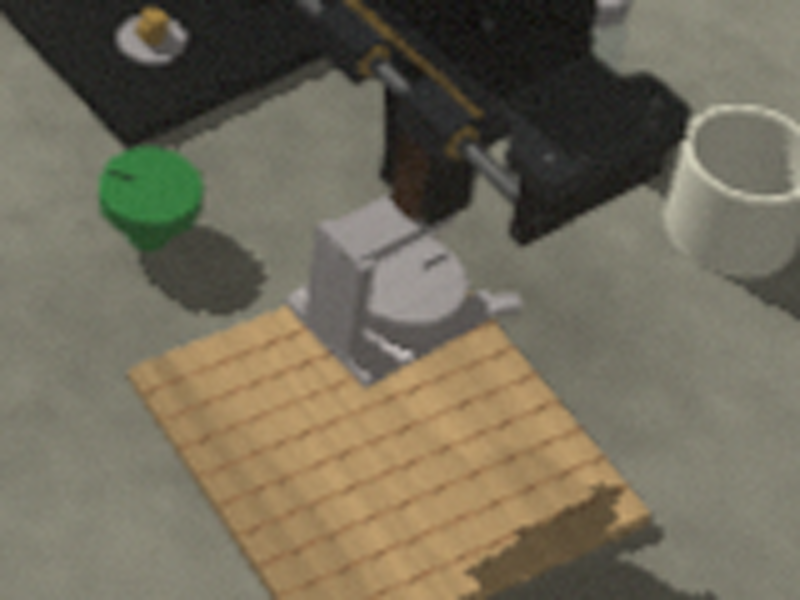

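The knob sits on the prongs above the trivet, with the bare spindle behind it. I'll lower it now.

Emit:
drive_tool(
  series=[
    [[0,0,-0.4],0],
    [[0,0,-0.9],0],
    [[0,0,-1.3],0],
    [[0,0,-1.5],0],
    [[0,0,-1.3],0],
    [[0,0,-0.9],0],
    [[0,0,-0.7],0],
    [[0,0,-0.5],0],
    [[0,0,-0.3],0],
    [[0,0,-0.3],0],
  ],
)

```text
time: 16.7
ee_pos: [0.4519, -0.355, 0.1126]
eef_rot: [0.059, 0.998, -0.0, 0.0]
ft_force: [-0.5, -0.4, -2.6]
width: 0.0154
grip_force: 50.0
```

Emit:
drive_tool(
  series=[
    [[0,0,-0.2],0],
    [[0,0,-0.3],0],
    [[0,0,-0.4],0],
    [[0,0,-0.4],0],
    [[0,0,-0.3],0],
    [[0,0,-0.2],0],
    [[0,0,-0.2],0],
    [[0,0,-0.1],0],
    [[0,0,-0.1],0],
    [[0,0,0],0],
  ],
)

```text
time: 17.95
ee_pos: [0.4517, -0.3549, 0.0906]
eef_rot: [0.059, 0.998, 0.0, 0.0]
ft_force: [-0.5, 0.2, -0.8]
width: 0.0159
grip_force: 50.0
```

Emit:
drive_tool(
  series=[
    [[0,0,-0.05],0],
    [[0,0,-0.05],0],
    [[0,0,0],0],
    [[0,0,0],0],
    [[0,0,0],0],
    [[0,0,0],0],
    [[0,0,0],0],
    [[0,0,0],0],
    [[0,0,0],0],
    [[0,0,0],0],
  ],
)

```text
time: 19.2
ee_pos: [0.4518, -0.355, 0.0904]
eef_rot: [0.059, 0.998, 0.0, 0.0]
ft_force: [-3.1, 2.6, 6.8]
width: 0.0155
grip_force: 50.0
```

Firm contact. I'll release.

Emit:
drive_tool(
  series=[
    [[0,0,0.05],0],
    [[0,0,0],0],
    [[0,0,0],0],
    [[0,0,0],0],
    [[0,0,0],0],
    [[0,0,0],0],
    [[0,0,0],0],
    [[0,0,0],0],
    [[0,0,0],0],
    [[0,0,0],0],
  ],
  hand=0,
)

```text
time: 20.45
ee_pos: [0.4517, -0.3549, 0.0901]
eef_rot: [0.059, 0.998, 0.0, -0.0]
ft_force: [-0.6, -0.3, 0.2]
width: 0.0869
grip_force: 0.0
```

Emit:
drive_tool(
  series=[
    [[0,0,0.5],0],
    [[0,0,1],0],
    [[0,0,2],0],
    [[0,0,3],0],
    [[0,0,3],0],
    [[0,0,3],0],
    [[0,0,2],0],
    [[0,0,1],0],
    [[0,0,0],0],
    [[0,0,0],0],
  ],
)

```text
time: 21.7
ee_pos: [0.4514, -0.3547, 0.2442]
eef_rot: [0.059, 0.998, 0.0, -0.001]
ft_force: [-0.3, 0.1, 0.4]
width: 0.0871
grip_force: 0.0
```

```bash
python3 - <<'E'
from h import *
snap('side','s6');s=r.read_state();print(s['ee_pos'],s['ft_force'],s['width'])
u,v=w2px('s6',[.46,-.35,.05]).astype(int)
cv2.imwrite('pics/m6.png',cv2.resize(cv2.imread('pics/s6.png')[v-60:v+60,max(u-80,0):u+80],(800,600),interpolation=2))
E
```

```text
[ 0.45136257 -0.35463737  0.24416827] [-0.14183103 -0.3166241  -0.07719033] 0.08724582544550198
```

View pics/m6.png

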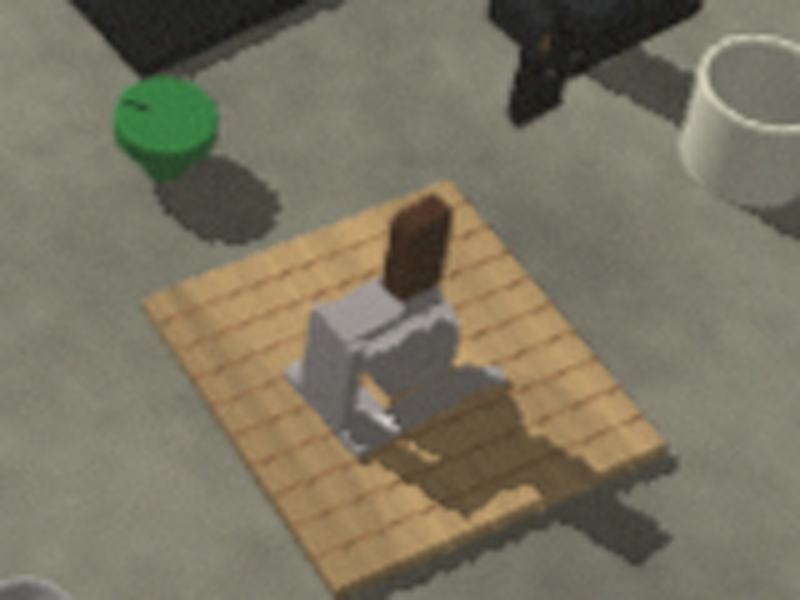

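The puller stands upright on the trivet with the knob between its prongs, and the gripper is clear.

```bash
python3 -c "
from bench import r
print(r.close_job())"
```

```text
the job is handed in; nothing more can be done
None
```

The job is handed in at about 22 s: the round knob came off its spindle and now stands between the prongs of the upright puller on the trivet, with the gripper released and clear (the verdict itself was not shown).

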